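Stop the feed belt, square up the receipt pads, release the stop

ROBOT

A 7-joint arm with a two-finger parallel gripper is mounted at the origin on the work surface. World frame = base frame: x ahead of the robot, y to its left, z up, the work surface at z = 0. Lengths are in m, angles in rad, forces in N, time in s.
With the tool pointing down it reaches from about 0.425 to 0.875 m from the base axis. Payload 4.7 kg.
Tool frame: the origin (TCP) lies midway between the tips of the shut fingers; the grasp point (between the pads) lies arm.hold_point_z behind it (arm.hold_point_z is the distance from the TCP to the grasp point, in m); z points along the fingers, x is the direction in which the jaws open and shut, and the axes are right-handed (so a half turn about z gives the same grasp; the last joint's range is limited). The gripper opens to 85 mm and grips with 20 to 120 N. Pads are 22 mm wide; open, the fingers measure 114 mm over their backs; the gripper's body (76 mm by 85 mm) begins 54 mm behind the grasp point. The pads swing forward as they close: fully open they stand 13 mm farther back than shut.
Start: joints at [1.31, 0.321, -0.07, 1.45, 0.023, 1.371, -0.057], TCP at [0.176, -0.626, 0.231] pointing down, gripper open.
Joint ranges: [-2.86, 2.86], [-0.3, 2.09], [-1.38, 1.24], [0.06, 2.45], [-1.56, 4.7], [0.09, 2.05], [-2.69, 2.69]. Speed limits (rad/s): [2.57, 2.57, 3.14, 3.14, 3.14, 3.14, 3.14].

INTERFACE

Orientations are given as [roll, pitch, yaw] about the fixed x, y, z axes, in that order (R = Rz(yaw) Ry(pitch) Rx(roll)).
In Python, from cell import arm gives the robot as it stands.
- The arm moves only by the tool send_rows, never from a script. Its argument "series" is a list that holds one entry, the list of rows, each a list of 6 numbers: the shift along the tool's x, y, z in mm, then the turn, a rotation vector about the tool's x, y, z in degrees. A call has 1 to 5 rows; each row is the pose to reach, as a shift and turn from the pose measured when the call began, along the tool's axes at that moment; what a row does not reach only later rows make up. A row lasts 1/10 s, in which the tool goes at most 50 mm and 8.59 degrees, less where a joint would pass 70% of its speed; a pose out of reach is approached as far as the arm can. A call with a gripper value outside its range is refused whole. "hand" is the opening, from 0 (shut) to 1 (fully open), set as the call begins (left out, the last holds). The fingers move at their own pace and stop on an object; the grip force is fixed at half the most. Time passes only in rows, so rows that repeat a pose let the fingers close. It gives the time, the measured TCP pose, the force and the opening at its end, in the units of the state.
- arm.observe(): the state, without advancing time (a new reading comes with each control period).
- arm.read_camera(name): name is "side" or "top"; returns the picture (420x560x3 uint8, red, green, blue); there is no depth.
- arm.get_calibration(name): a dict with "intrinsics" (3x3 intrinsics, pixels), "origin" and "rotation" of the camera in the world. Camera axes: x right, y up, looking along -z (the intrinsics and any distortion apply to the point x, -y, -z); pixel columns grow to the right and rows downward; lengths in m; the calibration is good to about 2 mm. A picture is of the moment at which its call begins. get_calibration takes no time and is no camera call.
- arm.hand_in(): hands the job in, once; it reports no verdict.
Trained networks look in the newest picture that a camera, given by its name, has taken for a name from the list of things; names that differ only in an ending like _2 or _b are one class to them, and where a whole thing is asked for, a point or a joint stands for the part that bears it (a point fixed in the world has none). Each returns a list of dicts, best first, with "score" (0 to 1); they miss things now and then, are a little off and sometimes report something else, mostly with a low value. They report only what shows in the picture. A call takes as long as a camera call.
- arm.look_for(camera, query): "position" ([x, y, z] in m, in the coordinates of the camera as it stood for that picture, good to about 4 mm: the middle of the surface that is visible of it).
The state is a dict: "time": time; "q": joint angles; "qvel": joint speeds; "tau": joint torques, N m; "tcp_pos": TCP position; "ee_rot": TCP orientation; "wrist_force": force on the tool from outside, world axes, zero at the start; "torque": the same for the moment, N m; "gripper_width": finger opening in m.
Only numpy, scipy, OpenCV 4.12 (cv2) and the standard library are available. Lean on these libraries where they do the work, as an engineer would, in place of code of your own. Each camera call takes 0.05 s, during which the arm holds its last target. There are 200 camera calls.

TASK

Make the feed belt safe by pushing the red mushroom stop on the grey console fully in until it stays in by itself; press it firmly and steadily without hammering it, and do not touch a pad while the stop is out. Then set the blue and the green receipt pad one on top of the other, in either order, squarely on the yellow pad that lies on the belt, with the long sides together and all edges flush; set them down rather than drop them and leave the yellow pad where it is. Last, turn the stop's head clockwise until it springs out again so the belt can run on, and leave the jar, stapler and mug alone.

Things in the scene. Friction and masses are not known exactly. Their poses are not given: they have to be found in the camera images.
- console: grey push-button station fixed on the desk, 120 deep x 150 wide, 40 mm high at the front (its -x side) and 109 mm at the back; origin under its centre, z up. Its top face slopes down to the front at 30 deg; the stop stands on the upper half of that face in a yellow ring 60 mm across, 3 mm thick. Two flush buttons and a lamp low on the face, at most 5 mm high, play no part.
- stop_top (a point): centre of the top of the round red mushroom head; z = the head's axis, out of the sloping face, 30 deg off vertical towards the console's front. The head is 40 mm in diameter, 18 mm thick, flat on top; its top stands 36 mm off the face when out, 29 mm when in. Under it: a 20 mm stem and a collar 35 mm across, 8 mm high. The point moves with the head.
- stop_plunger (a joint): how far the red head is pushed in, m: 0 out (belt live), 0.007 fully in, on a hard stop. Trip action: it starts to move only at about 15 N, the resistance then falls to nothing at 4 mm, and from there it snaps in and stays, held in by about 10 N.
- stop_twist (a joint): turn of the red head, rad: 0 at rest, grows clockwise seen looking onto the head, to 0.9 (hard stop); a weak spring turns it back. With the head in, turning takes up to 0.2 N m and lifts the head as it turns (1 mm at 0.3 rad, 3 mm at 0.6); from about 0.6 rad it springs out with up to 15 N, once the fingers let it slide.
- conveyor: low belt conveyor fixed on the desk; green belt 110 mm wide (its x) and 560 mm long (its y), top 60 mm above its origin, which is on the desk under the belt's middle; aluminium side profiles stand 2 mm above the belt, 142 mm over all; a roller run-off at its +y end and a blue motor on its -x side are lower than the belt. The belt stays still throughout.
- pad_base: receipt pad with yellow cover lying flat on the belt, the first of the pile: a stiff block 150 x 60 x 20 mm (x long, y across, z up), black tape at its -x end, origin at the centre of its underside, 0.11 to 0.22 kg. Its long side runs roughly along the belt.
- pad_a: loose receipt pad with blue cover, same size, axes and origin as the yellow one, lying flat on the desk
- pad_b: loose receipt pad with green cover, same size, axes and origin as the yellow one, lying flat on the desk
- jar: glass jar with red lid, 72 mm in diameter, 104 mm high, origin under its centre: leave alone
- stapler: desk stapler, 150 x 42 x 70 mm, origin under its centre, x along it: leave alone
- mug: white mug, 76 mm in diameter, 95 mm high, handle at its +y, origin under its centre: leave alone

How it is judged:
On the way, in this order (a step that is already met when the one before it is completed fails the run):
1. the stop is pushed in and stays in with the hand off it (value of joint stop_plunger above 0.006 m and contact force between the fingers and console below 0.3 N), for 0.3 s.
2. with the stop still in, the blue and the green pad lie square on the yellow pad, one on the other, let go and at rest ((((z of pad_a in the frame of pad_base between 0.017 and 0.023 m and horizontal distance between pad_a and pad_base below 0.006 m and angle between the x axis of pad_a and the x axis of pad_base, either way round below 0.08 rad and angle between pad_a's own z axis and vertical below 0.05 rad and linear speed of pad_a below 0.02 m/s and contact force between the fingers and pad_a below 0.1 N) and (z of pad_b in the frame of pad_base between 0.037 and 0.043 m and horizontal distance between pad_b and pad_base below 0.006 m and angle between the x axis of pad_b and the x axis of pad_base, either way round below 0.08 rad and angle between pad_b's own z axis and vertical below 0.05 rad and linear speed of pad_b below 0.02 m/s and contact force between the fingers and pad_b below 0.1 N)) or ((z of pad_b in the frame of pad_base between 0.017 and 0.023 m and horizontal distance between pad_b and pad_base below 0.006 m and angle between the x axis of pad_b and the x axis of pad_base, either way round below 0.08 rad and angle between pad_b's own z axis and vertical below 0.05 rad and linear speed of pad_b below 0.02 m/s and contact force between the fingers and pad_b below 0.1 N) and (z of pad_a in the frame of pad_base between 0.037 and 0.043 m and horizontal distance between pad_a and pad_base below 0.006 m and angle between the x axis of pad_a and the x axis of pad_base, either way round below 0.08 rad and angle between pad_a's own z axis and vertical below 0.05 rad and linear speed of pad_a below 0.02 m/s and contact force between the fingers and pad_a below 0.1 N))) and distance of pad_base from where it was at the start of the episode below 0.02 m and angle between pad_base's own z axis and vertical below 0.05 rad and value of joint stop_plunger above 0.006 m), for 0.3 s.
3. the stop's head is turned clockwise by more than 0.4 rad (value of joint stop_twist above 0.4 rad).
4. the stop has sprung out (value of joint stop_plunger below 0.001 m), for 0.2 s.
At the end, for the whole second after the job is handed in: stop out (within 1 mm), head turned back (under 0.1 rad); blue and green pad on the yellow one, one on the other, let go, still, flat, each within 6 mm and 0.08 rad of the yellow pad and 3 mm of its height; yellow pad flat on the belt, within 20 mm of where it was (value of joint stop_plunger below 0.001 m and value of joint stop_twist below 0.1 rad and (((z of pad_a in the frame of pad_base between 0.017 and 0.023 m and horizontal distance between pad_a and pad_base below 0.006 m and angle between the x axis of pad_a and the x axis of pad_base, either way round below 0.08 rad and angle between pad_a's own z axis and vertical below 0.05 rad and linear speed of pad_a below 0.02 m/s and contact force between the fingers and pad_a below 0.1 N) and (z of pad_b in the frame of pad_base between 0.037 and 0.043 m and horizontal distance between pad_b and pad_base below 0.006 m and angle between the x axis of pad_b and the x axis of pad_base, either way round below 0.08 rad and angle between pad_b's own z axis and vertical below 0.05 rad and linear speed of pad_b below 0.02 m/s and contact force between the fingers and pad_b below 0.1 N)) or ((z of pad_b in the frame of pad_base between 0.017 and 0.023 m and horizontal distance between pad_b and pad_base below 0.006 m and angle between the x axis of pad_b and the x axis of pad_base, either way round below 0.08 rad and angle between pad_b's own z axis and vertical below 0.05 rad and linear speed of pad_b below 0.02 m/s and contact force between the fingers and pad_b below 0.1 N) and (z of pad_a in the frame of pad_base between 0.037 and 0.043 m and horizontal distance between pad_a and pad_base below 0.006 m and angle between the x axis of pad_a and the x axis of pad_base, either way round below 0.08 rad and angle between pad_a's own z axis and vertical below 0.05 rad and linear speed of pad_a below 0.02 m/s and contact force between the fingers and pad_a below 0.1 N))) and distance of pad_base from where it was at the start of the episode below 0.02 m and angle between pad_base's own z axis and vertical below 0.05 rad); the robot touches nothing.
It fails at once if a pad is touched by the fingers (over 0.5 N) while the stop is not in (less than 4 mm) ((contact force between the fingers and pad_base above 0.5 N or contact force between the fingers and pad_a above 0.5 N or contact force between the fingers and pad_b above 0.5 N) and value of joint stop_plunger below 0.004 m).
It fails at once if the blue or green pad is dropped: it moves faster than 0.35 m/s with no finger on it ((linear speed of pad_a above 0.35 m/s and contact force between the fingers and pad_a below 0.05 N) or (linear speed of pad_b above 0.35 m/s and contact force between the fingers and pad_b below 0.05 N)).
It fails at once if before the pads are carried to the pile, the stop or its console is struck or pressed with more than 60 N (contact force between any of the fingers, the arm and console above 60 N and horizontal distance between each of pad_a, pad_b and pad_base above 0.1 m).
It fails at once if the jar, the stapler or the mug is moved more than 20 mm or tipped ((distance of jar from where it was at the start of the episode above 0.02 m or angle between jar's own z axis and vertical above 0.3 rad) or (distance of stapler from where it was at the start of the episode above 0.02 m or angle between stapler's own z axis and vertical above 0.3 rad) or (distance of mug from where it was at the start of the episode above 0.02 m or angle between mug's own z axis and vertical above 0.3 rad)).
It also fails if it takes over 70 s, if anything falls off the work surface, if the arm or the gripper's body presses on something with over 40 N, if the wrist force passes 120 N, or if a joint passes its speed limit or range.

## Working session

There is one attempt and no reset: what is moved stays moved. The work goes in short steps, Python scripts to look and compute and a tool call to move; the robot and the scene stay as the last step left them, time stands still between calls to the robot, and variables do not carry over. Pictures are saved under pics/ and viewed, about 8 in all and at most 12, crops included, and the job is handed in when it is done.

Besides the shell and the picture viewer there is one more tool, called after "Request:" as name(argument=value, ...), one argument or row to a line, values as JSON. send_rows: Moves the arm, as the interface text tells. Its arguments: {"type":"object","properties":{"series":{"type":"array"},"hand":{"type":"number"}},"required":["series"]}

```bash
ls; mkdir -p pics; python3 - <<'E'
from cell import arm
import cv2, numpy as np
s=arm.observe(); print({k:np.round(v,3).tolist() for k,v in s.items()}, arm.hold_point_z)
for c in ("top","side"):
    im=arm.read_camera(c); cv2.imwrite(f"pics/{c}0.png",im[:,:,::-1])
    k=arm.get_calibration(c); print(c,{a:np.round(b,4).tolist() for a,b in k.items()})
    R=np.array(k["rotation"]);o=np.array(k["origin"])
    for q in ("console","stop_top","conveyor","pad_base","pad_a","pad_b","jar","stapler","mug"):
        for d in arm.look_for(c,q)[:2]: print(q,round(d["score"],2),np.round(R@np.array(d["position"])+o,3))
E
```

```text
pics
{'time': 0.0, 'q': [1.31, 0.322, -0.07, 1.452, 0.023, 1.371, -0.057], 'qvel': [0.001, -0.002, -0.0, -0.001, -0.0, -0.001, 0.001], 'tau': [0.0, -49.358, -0.382, -31.433, 0.013, 0.012, 0.0], 'tcp_pos': [0.176, -0.625, 0.23], 'ee_rot': [3.141, 0.002, -1.296], 'wrist_force': [-0.383, 0.036, -0.184], 'torque': [-0.021, -0.048, -0.062], 'gripper_width': 0.086} 0.0187
top {'intrinsics': [[483.2334, 0.0, 274.4135], [0.0, 483.2334, 217.1428], [0.0, 0.0, 1.0]], 'origin': [0.4334, 0.0049, 1.3336], 'rotation': [0.1574, -0.0135, -1.5757]}
console 0.95 [2.394 1.965 3.294]
console 0.69 [2.336 1.907 3.236]
stop_top 0.63 [2.342 1.914 3.242]
conveyor 0.69 [2.405 1.976 3.305]
pad_base 0.97 [2.408 1.979 3.308]
pad_a 0.8 [2.57  2.141 3.47 ]
pad_a 0.67 [2.516 2.087 3.416]
pad_b 0.8 [2.57  2.141 3.47 ]
pad_b 0.67 [2.516 2.087 3.416]
jar 0.63 [2.463 2.035 3.364]
jar 0.61 [2.569 2.14  3.469]
stapler 0.88 [2.49  2.061 3.39 ]
mug 0.86 [2.395 1.966 3.295]
side {'intrinsics': [[446.1435, 0.0, 277.0074], [0.0, 446.1435, 208.8642], [0.0, 0.0, 1.0]], 'origin': [0.4285, 0.832, 0.8466], 'rotation': [0.835, 0.0092, -2.9146]}
console 0.58 [2.764 3.168 3.182]
console 0.56 [3.174 3.577 3.592]
stop_top 0.48 [3.16  3.563 3.578]
conveyor 0.56 [3.439 3.842 3.857]
pad_base 0.87 [4.067 4.471 4.485]
pad_a 0.81 [4.431 4.834 4.849]
pad_a 0.77 [3.808 4.211 4.226]
pad_b 0.81 [4.431 4.834 4.849]
pad_b 0.77 [3.808 4.211 4.226]
stapler 0.69 [3.744 4.147 4.162]
mug 0.88 [2.771 3.174 3.189]
```

```bash
cat > h.py <<'E'
from cell import arm
import cv2, numpy as np
from scipy.spatial.transform import Rotation as Ro
np.set_printoptions(precision=4,suppress=True)
def cam(c):
    k=arm.get_calibration(c); return np.array(k["intrinsics"]),np.array(k["origin"]),Ro.from_euler("xyz",k["rotation"]).as_matrix()
def proj(c,p):
    K,o,R=cam(c); q=(np.atleast_2d(p)-o)@R; q=q*[1,-1,-1]; u=q@K.T; return u[:,:2]/u[:,2:]
def ray(c,uv,z):
    K,o,R=cam(c); uv=np.atleast_2d(uv).astype(float)
    d=np.c_[uv,np.ones(len(uv))]@np.linalg.inv(K).T*[1,-1,-1]@R.T
    return o+d*((z-o[2])/d[:,2])[:,None]
def find(c,q):
    K,o,R=cam(c); return [(round(d["score"],2),R@np.array(d["position"])+o) for d in arm.look_for(c,q)]
def tcp():
    s=arm.observe(); return np.array(s["tcp_pos"]),Ro.from_euler("xyz",s["ee_rot"]).as_matrix()
def go(p,R=None):
    "shift mm, turn deg in tool axes from present pose"
    t,T=tcp(); R=T if R is None else R
    return np.round(np.r_[T.T@(np.array(p)-t)*1000, Ro.from_matrix(T.T@R).as_rotvec(degrees=True)],2)
def Rt(yaw,tilt=None): return Ro.from_euler("xyz",[np.pi,0,yaw]).as_matrix()
def save(c,n,crop=None,f=1):
    im=arm.read_camera(c)[:,:,::-1]
    if crop: im=im[crop[1]:crop[3],crop[0]:crop[2]]
    cv2.imwrite(f"pics/{n}.png",cv2.resize(im,None,fx=f,fy=f,interpolation=cv2.INTER_CUBIC))
E
python3 - <<'E'
from h import *
for c in ("top","side"):
    arm.read_camera(c)
    for q in ("console","stop_top","conveyor","pad_base","pad_a","jar","stapler","mug"):
        for s,p in find(c,q)[:2]: print(c,q,s,p,proj(c,p)[0])
E
```

```text
top console 0.74 [0.6355 0.4639 0.0492] [ 96.1148 218.2635]
top stop_top 0.76 [0.6287 0.2362 0.1152] [176.7458 216.6323]
top conveyor 0.85 [0.4296 0.046  0.0625] [251.9492 295.4019]
top conveyor 0.53 [0.628  0.2341 0.1127] [177.7198 217.0644]
top pad_base 0.7 [ 0.4543 -0.121   0.0822] [316.786 285.375]
top pad_a 0.69 [ 0.6191 -0.253   0.0187] [361.2446 225.129 ]
top pad_a 0.67 [0.6293 0.0262 0.0212] [259.8408 221.624 ]
top jar 0.77 [ 0.6047 -0.4659  0.1073] [450.4278 225.6077]
top jar 0.75 [0.628  0.2356 0.1128] [177.124  217.0644]
top stapler 0.84 [ 0.7784 -0.0005  0.0615] [269.4352 165.0359]
top mug 0.91 [0.6376 0.465  0.05  ] [ 95.6347 217.4418]
top mug 0.17 [0.6302 0.2345 0.1149] [177.4607 216.083 ]
side console 0.93 [0.6247 0.2696 0.0762] [250.1847 290.1254]
side stop_top 0.58 [0.6225 0.241  0.1162] [253.8501 268.0964]
side conveyor 0.88 [0.4336 0.1949 0.0591] [342.7535 283.5449]
side pad_base 0.78 [ 0.4469 -0.1051  0.0843] [351.9706 189.4487]
side pad_base 0.67 [0.6279 0.2429 0.1119] [251.2846 269.6807]
side pad_a 0.92 [0.6243 0.0341 0.0253] [275.6232 231.0118]
side pad_a 0.56 [ 0.6143 -0.233   0.018 ] [298.8211 172.4752]
side jar 0.62 [ 0.6144 -0.2355  0.0207] [298.9527 171.2579]
side jar 0.6 [ 0.606  -0.4611  0.0689] [314.6267 119.7136]
side stapler 0.97 [0.7769 0.0147 0.0554] [220.9938 209.091 ]
side mug 0.82 [0.6383 0.4578 0.0597] [216.6195 373.5003]
```

View pics/top0.png

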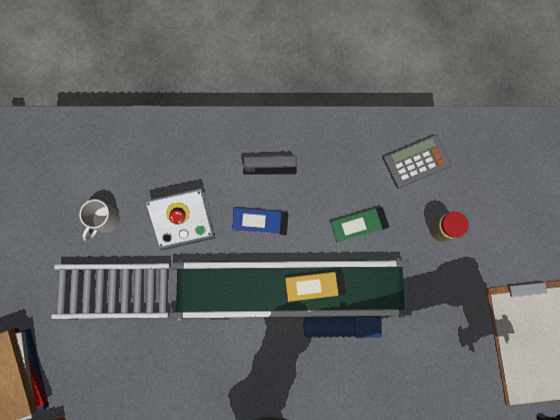

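View pics/side0.png

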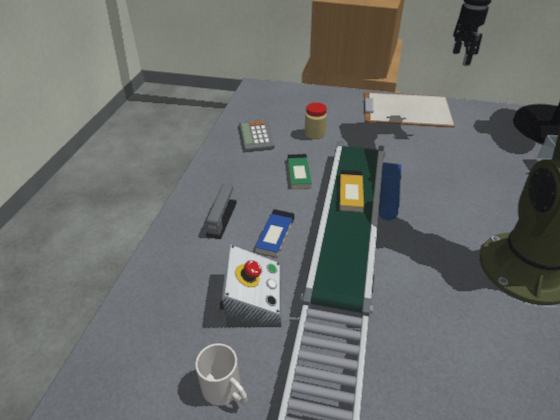

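```bash
cat >> h.py <<'E'
HSV={"y":((15,120,90),(32,255,255)),"b":((105,110,50),(125,255,255)),"g":((55,90,40),(88,255,255))}
def pad(c,col,z,box,im=None):
    "pad centre/yaw at top height z from coloured cover; uses far (non tape) end"
    im=arm.read_camera(c) if im is None else im
    h=cv2.cvtColor(im,cv2.COLOR_RGB2HSV); m=cv2.inRange(h,*HSV[col]); k=np.zeros_like(m); k[box[1]:box[3],box[0]:box[2]]=1; m*=k
    n,l,st,_=cv2.connectedComponentsWithStats(m); i=1+np.argmax(st[1:,4]); m=(l==i).astype(np.uint8)
    cn=max(cv2.findContours(m,cv2.RETR_EXTERNAL,cv2.CHAIN_APPROX_NONE)[0],key=cv2.contourArea)[:,0]
    w=ray(c,cn,z)[:,:2]
    r=cv2.minAreaRect((w*1000).astype(np.float32)); b=cv2.boxPoints(r)
    return r,b,(m,cn)
E
python3 - <<'E'
from h import *
t=arm.read_camera("top"); s=arm.read_camera("side")
B={"top":{"y":(270,260,350,310),"b":(225,200,292,240),"g":(325,200,395,248)},"side":{"y":(335,165,370,215),"b":(250,205,300,260),"g":(282,150,316,192)}}
for c,im in (("top",t),("side",s)):
    for col,z in (("y",.08),("b",.02),("g",.02)):
        r,b,_=pad(c,col,z,B[c][col],im); print(c,col,r); print(b.tolist())
a=cv2.resize(t[180:255,140:220,::-1],None,fx=5,fy=5,interpolation=cv2.INTER_CUBIC)
d=cv2.resize(t[200:310,225:400,::-1],None,fx=4,fy=4,interpolation=cv2.INTER_CUBIC)
cv2.imwrite("pics/c1.png",a);
E
```

```text
top y ((452.3742370605469, -107.21209716796875), (61.581504821777344, 130.99542236328125), 6.403505325317383)
[[414.47064208984375, -45.55710220336914], [429.08050537109375, -175.73526000976562], [490.27783203125, -168.86709594726562], [475.66796875, -38.688934326171875]]
top b ((633.4280395507812, 35.55412292480469), (130.7637176513672, 60.16623306274414), 85.21215057373047)
[[597.99267578125, -27.088653564453125], [657.948974609375, -32.11051940917969], [668.8634033203125, 98.1968994140625], [608.9071044921875, 103.21876525878906]]
top g ((619.6962890625, -239.47024536132812), (58.981685638427734, 130.1242218017578), 16.437986373901367)
[[572.9996948242188, -185.41268920898438], [609.8219604492188, -310.2182922363281], [666.3928833007812, -293.5278015136719], [629.5706176757812, -168.72219848632812]]
side y ((448.3663024902344, -110.97085571289062), (61.217742919921875, 133.58287048339844), 7.033328533172607)
[[409.80938720703125, -48.42997741699219], [426.1661376953125, -181.0076446533203], [486.9232177734375, -173.51173400878906], [470.56646728515625, -40.93406677246094]]
side b ((629.517333984375, 32.109161376953125), (132.66986083984375, 60.722557067871094), 84.9430160522461)
[[593.4270629882812, -31.29132080078125], [653.9132690429688, -36.643798828125], [665.6076049804688, 95.5096435546875], [605.1213989257812, 100.86212158203125]]
side g ((616.1804809570312, -243.04458618164062), (59.13666915893555, 132.89602661132812), 16.80327796936035)
[[568.6654052734375, -187.98150634765625], [607.0838623046875, -315.2032775878906], [663.695556640625, -298.107666015625], [625.277099609375, -170.88589477539062]]
```

View pics/c1.png

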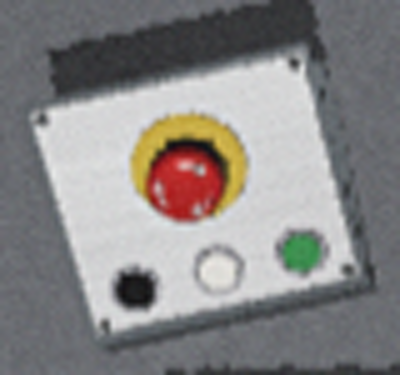

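```bash
python3 - <<'E'
from h import *
f=lambda u,v:(140+u/5-.4,180+v/5-.4)
fl,fr,bl,br,ring=[f(*p) for p in ((105,327),(348,270),(41,119),(294,63),(190,166))]
A=ray("top",[fl,fr],.045)[:,:2]; B=ray("top",[bl,br],.104)[:,:2]
for P in(A,B): d=P[0]-P[1]; print("mid",P.mean(0),"len",np.hypot(*d),"yaw",np.degrees(np.arctan2(-d[0],d[1])))
C=(A.mean(0)+B.mean(0))/2; ds=B.mean(0)-A.mean(0); print("C",C,"span",np.hypot(*ds),"yawx",np.degrees(np.arctan2(ds[1],ds[0])))
psi=np.radians(12.5)
ax=np.array([np.cos(psi),np.sin(psi),0]); n=-ax*.5+np.array([0,0,np.cos(np.pi/6)])
z=.09
for _ in range(20):
    r=ray("top",ring,z)[0]; z=.0746+.003+np.tan(np.pi/6)*((r[:2]-C)@ax[:2])
print("ring",r,"local y",(r[:2]-C)@[-ax[1],ax[0]],"stop top",r+n*.033)
for c in("top","side"):
    im=arm.read_camera(c); h=cv2.cvtColor(im,cv2.COLOR_RGB2HSV); m=cv2.inRange(h,(0,130,60),(8,255,255))|cv2.inRange(h,(172,130,60),(180,255,255))
    k=np.zeros_like(m); k[190:300,150:275]=1; m*=k
    n_,l,st,ce=cv2.connectedComponentsWithStats(m); i=1+np.argmax(st[1:,4]); print(c,ce[i],st[i], "pred",proj(c,r+n*.033)[0],proj(c,r+n*.024)[0])
E
```

```text
mid [0.5786 0.226 ] len 0.13239410833763465 yaw 13.188736929012357
mid [0.6799 0.2489] len 0.13289661303290767 yaw 12.703785295280168
C [0.6292 0.2374] span 0.10387989531876027 yawx 12.73558802676598
ring [0.6436 0.2398 0.086 ] local y -0.0007831214445358088 stop top [0.6274 0.2362 0.1145]
top [176.6913 216.2685] [169 210  16  14 149] pred [176.7702 217.1744] [177.0006 215.9599]
side [251.8101 268.8715] [244 261  17  17 179] pred [252.2523 266.5332] [250.332  268.9014]
```

```bash
cat >> h.py <<'E'
PSI=.222; TOP=np.array([.626,.2355,.115])
AX=np.array([np.cos(PSI),np.sin(PSI),0]); N=-.5*AX+np.array([0,0,3**.5/2])
def Rs(turn=0):
    x=AX*3**.5/2+np.array([0,0,.5]); z=-N
    return np.c_[x,np.cross(z,x),z]@Ro.from_euler("z",turn,degrees=True).as_matrix()
E
python3 -c "
from h import *
print(go(TOP+.06*N,Rs()))"
```

```text
[-708.41 -636.52   64.27   22.73   23.96  -84.81]
```

Request:
send_rows(
  series=[
    [[-708, -637, 64, 23, 24, -85], [-708, -637, 64, 23, 24, -85], [-708, -637, 64, 23, 24, -85], [-708, -637, 64, 23, 24, -85], [-708, -637, 64, 23, 24, -85]],
  ],
  hand=0,
)

```text
time: 2.6
tcp_pos: [0.2874, -0.3999, 0.2147]
ee_rot: [-3.033, -0.247, -0.601]
wrist_force: [1.0, 0.2, -0.5]
gripper_width: 0.0123
```

```bash
python3 -c "
from h import *
print(go(TOP+.06*N,Rs()),arm.observe()['q'])"
```

```text
[-108.89 -687.12   96.84   11.89   12.48  -44.45] [ 1.2849 -0.1283 -0.2236  1.997  -0.2633  1.1086  0.5724]
```

Request:
send_rows(
  series=[
    [[-109, -687, 97, 12, 12.5, -44.5], [-109, -687, 97, 12, 12.5, -44.5], [-109, -687, 97, 12, 12.5, -44.5], [-109, -687, 97, 12, 12.5, -44.5], [-109, -687, 97, 12, 12.5, -44.5]],
  ],
)

```text
time: 3.1
tcp_pos: [0.4135, -0.1944, 0.1881]
ee_rot: [-3.106, -0.496, 0.133]
wrist_force: [1.0, -1.1, 0.2]
gripper_width: 0.0006
```

```bash
python3 -c "
from h import *
print(go(TOP+.06*N,Rs()),arm.observe()['q'])"
```

```text
[ 199.14 -390.15  145.97    0.42    1.49   -4.46] [ 0.8636 -0.301  -0.1604  2.2525 -0.5482  0.939   1.1195]
```

Request:
send_rows(
  series=[
    [[80, -80, 0, 0, 1.5, -4.5], [100, -110, 20, 0, 1.5, -4.5], [199, -390, 146, 0.4, 1.5, -4.5], [199, -390, 146, 0.4, 1.5, -4.5], [199, -390, 146, 0.4, 1.5, -4.5]],
  ],
)

```text
time: 3.6
tcp_pos: [0.5265, 0.0203, 0.1915]
ee_rot: [3.141, -0.525, 0.225]
wrist_force: [0.9, -0.4, 0.1]
gripper_width: 0.0002
```

```bash
python3 -c "
from h import *
print(go(TOP+.06*N,Rs()),arm.observe()['q'])"
```

```text
[  87.2  -187.76   78.67   -0.03   -0.09    0.14] [ 0.4276 -0.2693 -0.3847  2.2206 -0.3604  0.6864  0.4779]
```

Request:
send_rows(
  series=[
    [[87, -188, 79, 0, 0, 0], [87, -188, 79, 0, 0, 0], [87, -188, 79, 0, 0, 0], [87, -188, 79, 0, 0, 0], [87, -188, 79, 0, 0, 0]],
  ],
)

```text
time: 4.1
tcp_pos: [0.5971, 0.2323, 0.1674]
ee_rot: [3.142, -0.527, 0.226]
wrist_force: [-0.4, -0.5, 0.4]
gripper_width: -0.0001
```

```bash
python3 -c "
from h import *
print(go(TOP+.012*N,Rs()),arm.observe()['q'])
save('side','s1',(200,200,330,320),4)"
```

```text
[-1.39  3.31 47.83 -0.12 -0.21  0.21] [ 0.4072  0.0644 -0.9054  2.0127  0.3223  0.5982 -0.4796]
```

View pics/s1.png

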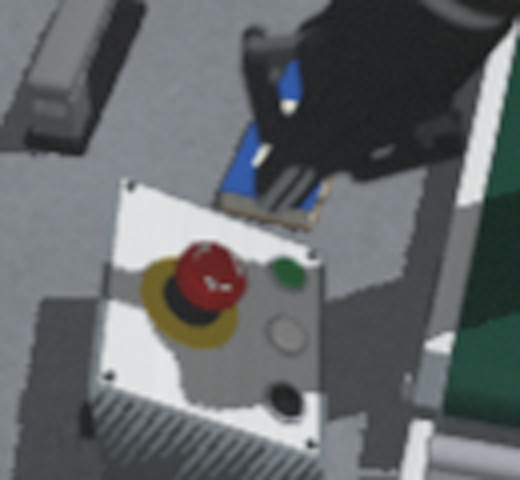

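Request:
send_rows(
  series=[
    [[-1.4, 3.3, 25, -0.1, -0.2, 0.2], [-1.4, 3.3, 48, -0.1, -0.2, 0.2], [-1.4, 3.3, 50, -0.1, -0.2, 0.2], [-1.4, 3.3, 52, -0.1, -0.2, 0.2], [-1.4, 3.3, 54, -0.1, -0.2, 0.2]],
  ],
)

```text
time: 4.65
tcp_pos: [0.6239, 0.2408, 0.1215]
ee_rot: [-3.136, -0.527, 0.224]
wrist_force: [-1.3, 0.3, 0.3]
gripper_width: 0.0001
```

```bash
python3 -c "
from h import *
print(go(TOP,Rs()),proj('side',tcp()[0]),tcp()[0])
save('side','s2',(200,200,330,320),4)"
```

```text
[-2.51  5.66  6.   -0.37 -0.21  0.11] [[253.1332 266.2903]] [0.6239 0.2408 0.1215]
```

View pics/s2.png

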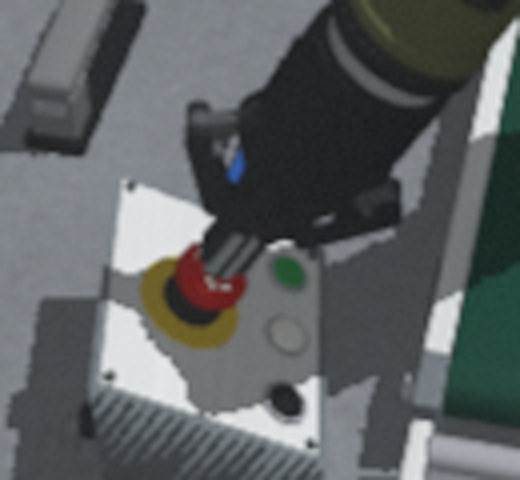

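Request:
send_rows(
  series=[
    [[-2.5, 5.7, 0, -0.4, -0.2, 0], [-2.5, 5.7, 0, -0.4, -0.2, 0], [-2.5, 5.7, 0, -0.4, -0.2, 0]],
  ],
)

```text
time: 5.0
tcp_pos: [0.6234, 0.2342, 0.1207]
ee_rot: [3.139, -0.525, 0.224]
wrist_force: [-0.4, 0.4, 0.3]
gripper_width: 0.0
```

```bash
python3 -c "
from h import *
print(go(TOP,Rs()),tcp()[0],arm.observe()['q'],arm.observe()['qvel'])"
```

```text
[-0.39 -0.74  6.37  0.09 -0.07  0.09] [0.6234 0.2342 0.1207] [ 0.3206  0.208  -0.8452  2.0014  0.5603  0.5495 -0.6661] [-0.0048  0.0083 -0.0024 -0.0012  0.0011 -0.0023 -0.0014]
```

Request:
send_rows(
  series=[
    [[-0.4, -0.7, 3, 0, 0, 0], [-0.4, -0.7, 5, 0, 0, 0], [-0.4, -0.7, 7, 0, 0, 0], [-0.4, -0.7, 8, 0, 0, 0], [-0.4, -0.7, 9, 0, 0, 0]],
  ],
)

```text
time: 5.5
tcp_pos: [0.6274, 0.2358, 0.1127]
ee_rot: [3.139, -0.525, 0.224]
wrist_force: [0.0, 0.6, -0.2]
gripper_width: -0.0001
```

Request:
send_rows(
  series=[
    [[0, 0, 1, 0, 0, 0], [0, 0, 2, 0, 0, 0], [0, 0, 3, 0, 0, 0]],
  ],
)

```text
time: 5.8
tcp_pos: [0.6288, 0.2362, 0.1099]
ee_rot: [3.139, -0.525, 0.224]
wrist_force: [-1.2, 0.5, 2.3]
gripper_width: -0.0001
```

Request:
send_rows(
  series=[
    [[0, 0, 1, 0, 0, 0], [0, 0, 2, 0, 0, 0], [0, 0, 2.5, 0, 0, 0]],
  ],
)

```text
time: 6.1
tcp_pos: [0.6294, 0.2364, 0.1096]
ee_rot: [3.135, -0.524, 0.226]
wrist_force: [-25.7, -8.7, 28.3]
gripper_width: -0.0003
```

```bash
python3 -c "
from h import *
save('side','s3',(200,200,330,320),4)
print(go(TOP,Rs()),tcp()[0],arm.observe()['wrist_force'],arm.observe()['torque'])"
```

```text
[-0.32  0.2  -6.37  0.29 -0.03  0.19] [0.6293 0.2364 0.1096] [-21.5354  -8.4841  24.3862] [-1.1047  2.0938 -0.3882]
```

View pics/s3.png

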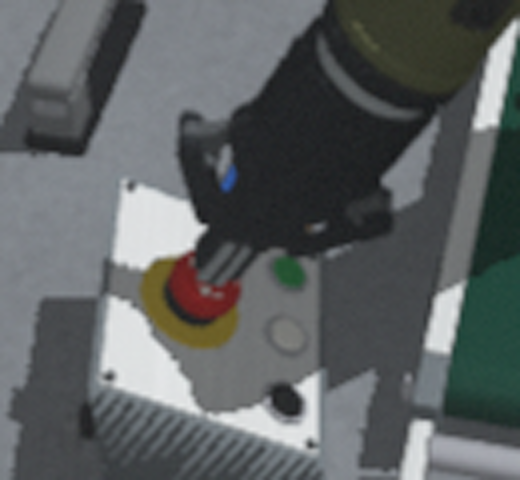

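Request:
send_rows(
  series=[
    [[0, 0, -3, 0, 0, 0], [0, 0, -10, 0, 0, 0], [0, 0, -45, 0, 0, 0], [0, 0, -80, 0, 0, 0], [0, 0, -80, 0, 0, 0]],
  ],
  hand=1,
)

```text
time: 6.65
tcp_pos: [0.5911, 0.2294, 0.1837]
ee_rot: [3.133, -0.532, 0.227]
wrist_force: [0.7, -0.4, 0.9]
gripper_width: 0.0724
```

```bash
python3 -c "
from h import *
im=arm.read_camera('side'); h=cv2.cvtColor(im,cv2.COLOR_RGB2HSV); m=cv2.inRange(h,(0,130,40),(8,255,255))|cv2.inRange(h,(172,130,40),(180,255,255))
k=np.zeros_like(m); k[250:300,230:275]=1; m*=k
n_,l,st,ce=cv2.connectedComponentsWithStats(m); i=1+np.argmax(st[1:,4]); print(ce[i],st[i],proj('side',[TOP,TOP-.007*N]))
t=arm.read_camera('top')
B=dict(b=(225,200,292,240))
for c,im in (('top',t),('side',im)): print(pad(c,'b',.02,B['b'] if c=='top' else (250,205,300,260),im)[0])
R=Rt(-.0865)
print(tcp()[0],go([.6307,.0247,.18],R), arm.observe()['q'],arm.observe()['wrist_force'])
"
```

```text
[250.4171 271.08  ] [243 263  17  16 175] [[252.9793 266.2577]
 [251.4803 268.1079]]
((633.6051635742188, 35.514041900634766), (130.63536071777344, 60.505130767822266), 85.60693359375)
((630.9674072265625, 47.010868072509766), (102.84402465820312, 60.45925521850586), 85.28754425048828)
[0.5907 0.2274 0.1798] [ -5.43 206.52  -1.56  -4.22 -29.97  17.34] [ 0.4585  0.0242 -0.9436  2.0127  0.2681  0.6208 -0.4359] [-0.3873 -1.3836 -1.2116]
```

Request:
send_rows(
  series=[
    [[-5, 207, -2, -4, -30, 17], [-5, 207, -2, -4, -30, 17], [-5, 207, -2, -4, -30, 17], [-5, 207, -2, -4, -30, 17], [-5, 207, -2, -4, -30, 17]],
  ],
  hand=1,
)

```text
time: 7.25
tcp_pos: [0.6341, 0.0136, 0.1742]
ee_rot: [-3.141, 0.01, -0.094]
wrist_force: [0.2, -0.5, -1.4]
gripper_width: 0.0855
```

```bash
python3 -c "
from h import *
R=Rt(-.0865)
print(tcp()[0],go([.6307,.0247,.06],R), arm.observe()['q'])
"
```

```text
[0.6341 0.0136 0.1742] [ -3.25 -10.76 114.29  -0.01   0.57  -0.44] [ 0.5115  0.422  -0.7438  1.5379  0.2885  1.3054 -0.3615]
```

Request:
send_rows(
  series=[
    [[-3.2, -10.8, 50, 0, 0.6, -0.4], [-3.2, -10.8, 90, 0, 0.6, -0.4], [-3.2, -10.8, 114, 0, 0.6, -0.4], [-3.2, -10.8, 114, 0, 0.6, -0.4], [-3.2, -10.8, 114, 0, 0.6, -0.4]],
  ],
)

```text
time: 7.75
tcp_pos: [0.6305, 0.025, 0.0592]
ee_rot: [-3.141, 0.001, -0.087]
wrist_force: [-0.2, 0.3, 1.2]
gripper_width: 0.0852
```

```bash
python3 -c "
from h import *
R=Rt(-.0865)
print(tcp()[0],go([.6307,.0247,.001],R), arm.observe()['q'])
"
```

```text
[0.6305 0.025  0.0592] [ 0.3   0.28 58.25 -0.03  0.07 -0.02] [ 0.4711  0.517  -0.7082  1.6647  0.3683  1.099  -0.4297]
```

Request:
send_rows(
  series=[
    [[0.3, 0.3, 30, 0, 0, 0], [0.3, 0.3, 50, 0, 0, 0], [0.3, 0.3, 58, 0, 0, 0], [0.3, 0.3, 58, 0, 0, 0], [0.3, 0.3, 58, 0, 0, 0]],
  ],
)

```text
time: 8.25
tcp_pos: [0.6321, 0.0249, 0.003]
ee_rot: [-3.141, -0.002, -0.087]
wrist_force: [0.1, -0.1, -0.4]
gripper_width: 0.0853
```

Request:
send_rows(
  series=[
    [[0, 0, 0, 0, 0, 0], [0, 0, 0, 0, 0, 0], [0, 0, 0, 0, 0, 0], [0, 0, 0, 0, 0, 0], [0, 0, 0, 0, 0, 0]],
  ],
  hand=0.5,
)

```text
time: 8.75
tcp_pos: [0.6333, 0.0252, 0.0052]
ee_rot: [-3.141, -0.004, -0.087]
wrist_force: [-1.3, -0.2, 7.4]
gripper_width: 0.058
```

Request:
send_rows(
  series=[
    [[0, 0, -5, 0, 0, 0], [0, 0, -20, 0, 0, 0], [0, 0, -60, 0, 0, 0], [0, 0, -100, 0, 0, 0], [0, 0, -100, 0, 0, 0]],
  ],
)

```text
time: 9.25
tcp_pos: [0.6373, 0.0262, 0.1127]
ee_rot: [-3.14, -0.016, -0.087]
wrist_force: [-0.1, -0.2, -0.8]
gripper_width: 0.0587
```

```bash
python3 -c "
from h import *
save('side','s4',(200,100,340,220),4)
R=Rt(.117)
print(arm.observe()['wrist_force'],arm.observe()['gripper_width'],tcp()[0],go([.4514,-.1179,.16],R), arm.observe()['q'])
"
```

```text
[ 0.1798  0.0368 -1.5983] 0.05824812011531771 [0.6354 0.0257 0.1095] [-170.28  158.95  -52.62   -0.     -0.66  -11.67] [ 0.4886  0.4662 -0.7324  1.6221  0.3346  1.1704 -0.406 ]
```

View pics/s4.png

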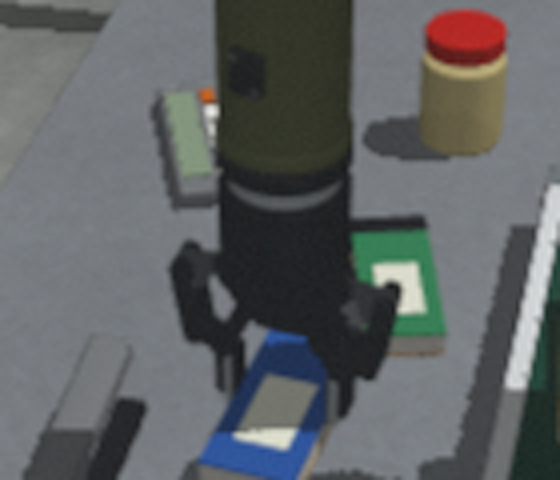

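```bash
python3 -c "
from h import *
t,T=tcp(); print(t,arm.observe()['ee_rot'])
for c in('top','side'):
    zt=t[2]-.0052+.02
    ex=proj(c,t+[0,.05,-.0052+.02])[0].astype(int); 
    r,b,_=pad(c,'b',zt,(ex[0]-45,ex[1]-35,ex[0]+45,ex[1]+45)); print(c,ex,r,b.tolist())
    p=t.copy();p[2]=zt;print('expected end',proj(c,p+T[:,1]*-.075)) 
    print([ ((q-p[:2]*1000)@T[:2,:2]).round(1) for q in b])
"
```

```text
[0.6354 0.0257 0.1095] [-3.1404 -0.0115 -0.0868]
top [239 213] ((645.2969970703125, 84.69532775878906), (35.42164993286133, 59.23731994628906), 89.83637237548828) [[615.6278686523438, 67.06916046142578], [674.8649291992188, 66.89998626708984], [674.9661254882812, 102.32149505615234], [615.7290649414062, 102.49066925048828]]
expected end [[229.888  210.7836]]
[array([-23.3, -39.5]), array([ 35.7, -44.5]), array([ 32.8, -79.8]), array([-26.3, -74.8])]
side [266 212] ((633.9400634765625, 34.51649475097656), (132.10301208496094, 59.23358154296875), 84.5522689819336) [[598.186279296875, -28.424922943115234], [657.15234375, -34.04841995239258], [669.69384765625, 97.45791625976562], [610.727783203125, 103.08140563964844]]
expected end [[261.4251 219.5172]]
[array([-32.4,  57.2]), array([26.8, 57.6]), array([ 27.9, -74.4]), array([-31.3, -74.9])]
```

Request:
send_rows(
  series=[
    [[-170, 158, -53, 0, -0.7, -11.7], [-170, 158, -53, 0, -0.7, -11.7], [-170, 158, -53, 0, -0.7, -11.7], [-170, 158, -53, 0, -0.7, -11.7], [-170, 158, -53, 0, -0.7, -11.7]],
  ],
)

```text
time: 9.9
tcp_pos: [0.4456, -0.1195, 0.1562]
ee_rot: [-3.14, 0.012, 0.115]
wrist_force: [-0.2, -0.5, -2.0]
gripper_width: 0.0584
```

```bash
python3 -c "
from h import *
print(go([.4509,-.1189,.11],Rt(.117)), arm.observe()['q'],tcp()[0])
"
```

```text
[ 5.86  0.1  46.1  -0.1   0.67 -0.12] [ 0.9905  0.0115 -0.7826  1.9654  0.0111  1.1797  0.3185] [ 0.4456 -0.1195  0.1562]
```

Request:
send_rows(
  series=[
    [[5.9, 0.1, 15, -0.1, 0.7, -0.1], [5.9, 0.1, 30, -0.1, 0.7, -0.1], [5.9, 0.1, 46, -0.1, 0.7, -0.1], [5.9, 0.1, 46, -0.1, 0.7, -0.1], [5.9, 0.1, 46, -0.1, 0.7, -0.1]],
  ],
)

```text
time: 10.4
tcp_pos: [0.4501, -0.1185, 0.1094]
ee_rot: [-3.14, 0.001, 0.117]
wrist_force: [0.6, -0.3, -1.3]
gripper_width: 0.0586
```

```bash
python3 -c "
from h import *
print(go([.4509,-.1189,.087],Rt(.117)), arm.observe()['q'],tcp()[0],arm.observe()['ee_rot'])
"
```

```text
[ 0.76  0.48 22.36 -0.09  0.08 -0.  ] [ 0.9718  0.0783 -0.7884  2.0164  0.0619  1.0725  0.2721] [ 0.4501 -0.1185  0.1094] [-3.14    0.0013  0.117 ]
```

Request:
send_rows(
  series=[
    [[0.8, 0.5, 10, 0, 0, 0], [0.8, 0.5, 16, 0, 0, 0], [0.8, 0.5, 20, 0, 0, 0], [0.8, 0.5, 21, 0, 0, 0], [0.8, 0.5, 21, 0, 0, 0]],
  ],
)

```text
time: 10.9
tcp_pos: [0.4509, -0.1188, 0.0882]
ee_rot: [-3.14, 0.002, 0.117]
wrist_force: [0.6, -0.3, -0.6]
gripper_width: 0.0583
```

```bash
python3 -c "
from h import *
print(go([.4509,-.1189,.0852],Rt(.117)), tcp()[0],arm.observe()['ee_rot'],arm.observe()['wrist_force'])
"
```

```text
[-0.02  0.09  3.02 -0.11  0.09  0.01] [ 0.4509 -0.1188  0.0882] [-3.1398  0.0015  0.1171] [ 0.6424 -0.2632 -0.6218]
```

Request:
send_rows(
  series=[
    [[0, 0, 1, 0, 0, 0], [0, 0, 2, 0, 0, 0], [0, 0, 3, 0, 0, 0]],
  ],
)

```text
time: 11.2
tcp_pos: [0.451, -0.1189, 0.0853]
ee_rot: [-3.14, 0.001, 0.117]
wrist_force: [0.8, -0.0, -1.5]
gripper_width: 0.0582
```

Request:
send_rows(
  series=[
    [[0, 0, 1, 0, 0, 0], [0, 0, 1.5, 0, 0, 0], [0, 0, 1.5, 0, 0, 0]],
  ],
)

```text
time: 11.5
tcp_pos: [0.4511, -0.1189, 0.0851]
ee_rot: [-3.141, 0.002, 0.117]
wrist_force: [-5.6, 1.9, 9.9]
gripper_width: 0.0582
```

Request:
send_rows(
  series=[
    [[0, 0, -0.5, 0, 0, 0], [0, 0, -0.5, 0, 0, 0], [0, 0, -0.5, 0, 0, 0], [0, 0, -0.5, 0, 0, 0], [0, 0, -0.5, 0, 0, 0]],
  ],
  hand=1,
)

```text
time: 12.0
tcp_pos: [0.4511, -0.1189, 0.0855]
ee_rot: [-3.141, 0.002, 0.117]
wrist_force: [0.5, -0.1, 0.7]
gripper_width: 0.0855
```

Request:
send_rows(
  series=[
    [[0, 0, -10, 0, 0, 0], [0, 0, -50, 0, 0, 0], [0, 0, -100, 0, 0, 0], [0, 0, -100, 0, 0, 0]],
  ],
)

```text
time: 12.4
tcp_pos: [0.4556, -0.1197, 0.1925]
ee_rot: [3.136, -0.008, 0.117]
wrist_force: [0.3, -1.4, 0.6]
gripper_width: 0.0857
```

```bash
python3 -c "
from h import *
# camera bias-corrected green
print(go([.6205,-.2501,.15],Rt(.290)), arm.observe()['q'],tcp()[0],arm.observe()['wrist_force'])
"
```

```text
[148.14 148.53  44.44   0.35  -0.43  -9.9 ] [ 1.0034 -0.0224 -0.7849  1.914  -0.0142  1.2341  0.3404] [ 0.4556 -0.1197  0.1925] [ 0.3078 -1.4471  0.5742]
```

Request:
send_rows(
  series=[
    [[148, 148, 44, 0.3, -0.4, -9.9], [148, 148, 44, 0.3, -0.4, -9.9], [148, 148, 44, 0.3, -0.4, -9.9], [148, 148, 44, 0.3, -0.4, -9.9], [148, 148, 44, 0.3, -0.4, -9.9]],
  ],
)

```text
time: 12.9
tcp_pos: [0.6218, -0.2536, 0.1478]
ee_rot: [-3.141, 0.0, 0.286]
wrist_force: [-0.5, -0.0, -0.1]
gripper_width: 0.0853
```

```bash
python3 -c "
from h import *
t=arm.read_camera('top'); s=arm.read_camera('side')
for c,im,bx in(('top',t,(270,255,360,315)),('side',s,(325,150,380,225))):
    r,b,_=pad(c,'b',.1,bx,im); print(c,r,b.tolist())
    g=[find(c,'stop_top')[:1]]; print(g)
cv2.imwrite('pics/p5.png',np.hstack([cv2.resize(t[250:320,265:375,::-1],(440,280)),cv2.resize(s[150:240,320:390,::-1],(280,360))[:280]]))
print(go([.6205,-.2501,.06],Rt(.290)), arm.observe()['q'],tcp()[0],arm.observe()['ee_rot'])
"
```

```text
top ((454.19647216796875, -109.39607238769531), (61.30962371826172, 130.3553466796875), 5.952990531921387) [[416.9472351074219, -47.74916458129883], [430.4667053222656, -177.40155029296875], [491.4457092285156, -171.04298400878906], [477.9262390136719, -41.390594482421875]]
[[(0.51, array([0.6325, 0.2387, 0.1065]))]]
side ((450.3251037597656, -112.49967193603516), (61.103267669677734, 133.61203002929688), 7.033102035522461) [[411.8234558105469, -49.93716049194336], [428.1832580566406, -182.54383850097656], [488.8267517089844, -175.0621795654297], [472.4669494628906, -42.45550537109375]]
[[(0.63, array([0.6285, 0.2399, 0.1115]))]]
[ 0.03  1.45 90.33 -0.04 -0.01  0.03] [ 0.8666  0.5016 -0.7153  1.483   0.3346  1.2822  0.4075] [ 0.6201 -0.2488  0.1503] [-3.141  -0.0002  0.2905]
```

View pics/p5.png

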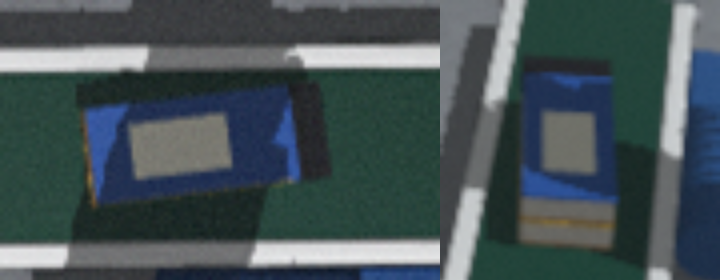

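Request:
send_rows(
  series=[
    [[0, 1.4, 50, 0, 0, 0], [0, 1.4, 90, 0, 0, 0], [0, 1.4, 120, 0, 0, 0], [0, 1.4, 120, 0, 0, 0], [0, 1.4, 120, 0, 0, 0]],
  ],
)

```text
time: 13.6
tcp_pos: [0.6205, -0.2494, 0.0319]
ee_rot: [-3.142, -0.001, 0.291]
wrist_force: [0.1, 0.4, 0.2]
gripper_width: 0.0855
```

```bash
python3 -c "
from h import *
print(go([.6205,-.2501,.002],Rt(.290)), arm.observe()['q'],tcp()[0],arm.observe()['ee_rot'])
"
```

```text
[-0.21  0.7  29.93 -0.   -0.04  0.08] [ 0.8368  0.6124 -0.6675  1.5828  0.4123  1.0907  0.3563] [ 0.6205 -0.2494  0.0319] [-3.1415 -0.0008  0.2914]
```

Request:
send_rows(
  series=[
    [[-0.2, 0.7, 15, 0, 0, 0], [-0.2, 0.7, 25, 0, 0, 0], [-0.2, 0.7, 30, 0, 0, 0], [-0.2, 0.7, 30, 0, 0, 0], [-0.2, 0.7, 30, 0, 0, 0]],
  ],
)

```text
time: 14.1
tcp_pos: [0.6206, -0.25, 0.002]
ee_rot: [-3.141, -0.001, 0.291]
wrist_force: [0.5, -0.8, -0.5]
gripper_width: 0.0856
```

Request:
send_rows(
  series=[
    [[0, 0, 0, 0, 0, 0], [0, 0, 0, 0, 0, 0], [0, 0, 0, 0, 0, 0], [0, 0, 0, 0, 0, 0], [0, 0, 0, 0, 0, 0]],
  ],
  hand=0.5,
)

```text
time: 14.6
tcp_pos: [0.6213, -0.2503, 0.0029]
ee_rot: [3.141, -0.002, 0.291]
wrist_force: [-0.1, 0.0, 5.0]
gripper_width: 0.0586
```

Request:
send_rows(
  series=[
    [[0, 0, -5, 0, 0, 0], [0, 0, -20, 0, 0, 0], [0, 0, -60, 0, 0, 0], [0, 0, -110, 0, 0, 0], [0, 0, -150, 0, 0, 0]],
  ],
)

```text
time: 15.1
tcp_pos: [0.6212, -0.2499, 0.156]
ee_rot: [3.14, -0.003, 0.292]
wrist_force: [0.8, -1.9, -2.6]
gripper_width: 0.0582
```

```bash
python3 -c "
from h import *
print(go([.4495,-.1175,.165],Rt(.117)), arm.observe()['q'],tcp()[0],arm.observe()['ee_rot'])
t,T=tcp()
for c in('top','side'):
    zt=t[2]-.0052+.02
    ex=proj(c,t+[0,.05,-.0052+.02])[0].astype(int); 
    r,b,_=pad(c,'g',zt,(ex[0]-45,ex[1]-35,ex[0]+45,ex[1]+45)); print(c,ex,r)
    p=t.copy();p[2]=zt
    print([ ((q-p[:2]*1000)@T[:2,:2]).round(1) for q in b])
"
```

```text
[-126.35 -176.22   -9.64    0.07   -0.19   10.02] [ 0.8695  0.4984 -0.7187  1.4761  0.3335  1.2886  0.4111] [ 0.6212 -0.2499  0.156 ] [ 3.1402 -0.0033  0.2918]
top [351 215] ((612.9262084960938, -210.77130126953125), (58.101776123046875, 70.0440673828125), 16.870655059814453)
[array([-25.8, -74.8]), array([-25.7,  -4.8]), array([32.4, -4.9]), array([ 32.3, -75. ])]
side [295 135] ((623.3045043945312, -259.9949951171875), (58.15761184692383, 135.06002807617188), 15.016207695007324)
[array([-28. , -58.1]), array([-32. ,  76.9]), array([26.1, 78.6]), array([ 30.2, -56.4])]
```

Request:
send_rows(
  series=[
    [[-126, -176, -10, 0, -0.2, 10], [-126, -176, -10, 0, -0.2, 10], [-126, -176, -10, 0, -0.2, 10], [-126, -176, -10, 0, -0.2, 10], [-126, -176, -10, 0, -0.2, 10]],
  ],
)

```text
time: 15.7
tcp_pos: [0.4492, -0.1147, 0.167]
ee_rot: [3.134, -0.004, 0.12]
wrist_force: [0.3, -0.0, -1.6]
gripper_width: 0.0583
```

Request:
send_rows(
  series=[
    [[0, 0, 0, 0, 0, 0], [0, 0, 0, 0, 0, 0]],
  ],
)

```text
time: 15.9
tcp_pos: [0.4489, -0.1148, 0.167]
ee_rot: [3.133, -0.004, 0.12]
wrist_force: [0.5, -0.0, -1.8]
gripper_width: 0.0582
```

```bash
python3 -c "
from h import *
print(go([.4495,-.1175,.13],Rt(.117)), arm.observe()['q'],tcp()[0],arm.observe()['ee_rot'])
t,T=tcp(); out=[]
for c in('top','side'):
    zt=t[2]-.0029+.02
    im=arm.read_camera(c)
    ex=proj(c,t+[0,.05,-.0029+.02])[0].astype(int); 
    r,b,(m,cn)=pad(c,'g',zt,(ex[0]-45,ex[1]-35,ex[0]+45,ex[1]+45),im); print(c,ex,r)
    p=t.copy();p[2]=zt
    print([ ((q-p[:2]*1000)@T[:2,:2]).round(1) for q in b])
    im=im.copy(); cv2.drawContours(im,[cn[:,None]],-1,(255,0,255),1)
    out.append(cv2.resize(im[ex[1]-50:ex[1]+50,ex[0]-50:ex[0]+50,::-1],(400,400),interpolation=0))
cv2.imwrite('pics/p6.png',np.hstack(out))
"
```

```text
[ 0.09  2.47 37.02  0.49 -0.23  0.19] [ 1.0146 -0.0142 -0.8104  1.9609 -0.0037  1.184   0.3259] [ 0.4489 -0.1148  0.167 ] [ 3.133  -0.004   0.1203]
top [297 287] ((438.8484802246094, -47.61066818237305), (85.13343048095703, 81.41735076904297), 89.6961441040039)
[array([-47.7, -30.7]), array([ 33.1, -20.5]), array([  43.8, -105. ]), array([ -37. , -115.2])]
side [353 168] ((431.5458679199219, -43.062103271484375), (82.13856506347656, 266.8738098144531), 3.89672589302063)
[array([ -42.7, -208.7]), array([-56.6,  57.8]), array([25.4, 62.1]), array([  39.3, -204.4])]
```

View pics/p6.png

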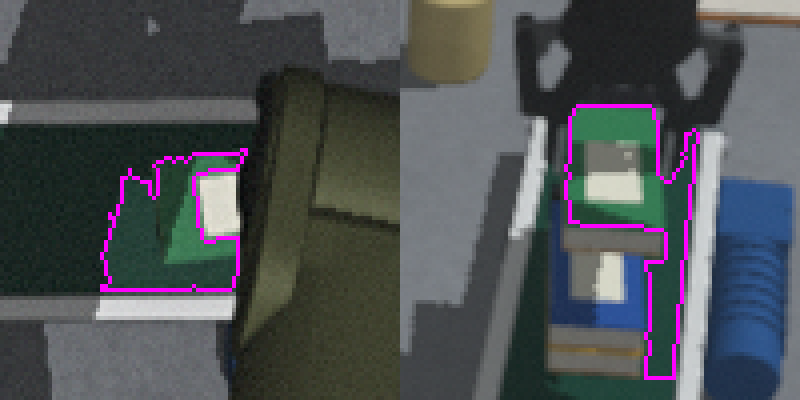

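```bash
python3 -c "
from h import *
t,T=tcp(); zt=t[2]-.0029+.02; p=t.copy();p[2]=zt
w=ray('side',[(345,174.1),(368.8,175.5)],zt); print(((w-p)[:,:2]@T[:2,:2])*1000)
w=ray('top',[(247+41.5,237+66)],zt); print(((w-p)[:,:2]@T[:2,:2])*1000)
"
```

```text
[[ 26.2378 -75.8769]
 [-30.575  -75.9389]]
[[-29.0774 -75.8033]]
```

Request:
send_rows(
  series=[
    [[0.1, 2.5, 15, 0.5, -0.2, 0.2], [0.1, 2.5, 30, 0.5, -0.2, 0.2], [0.1, 2.5, 45, 0.5, -0.2, 0.2], [0.1, 2.5, 50, 0.5, -0.2, 0.2], [0.1, 2.5, 50, 0.5, -0.2, 0.2]],
  ],
)

```text
time: 16.5
tcp_pos: [0.4506, -0.1181, 0.1162]
ee_rot: [-3.137, -0.0, 0.116]
wrist_force: [-0.1, 0.2, -1.9]
gripper_width: 0.0584
```

```bash
python3 -c "
from h import *
print(go([.4496,-.1175,.106],Rt(.117)), tcp()[0],arm.observe()['ee_rot'])
"
```

```text
[-0.9  -0.68 10.2  -0.25 -0.02 -0.08] [ 0.4506 -0.1181  0.1162] [-3.1372 -0.0003  0.1156]
```

Request:
send_rows(
  series=[
    [[-0.9, -0.7, 5, -0.2, 0, 0], [-0.9, -0.7, 9, -0.2, 0, 0], [-0.9, -0.7, 11, -0.2, 0, 0], [-0.9, -0.7, 12, -0.2, 0, 0], [-0.9, -0.7, 12, -0.2, 0, 0]],
  ],
)

```text
time: 17.0
tcp_pos: [0.4496, -0.1175, 0.1043]
ee_rot: [-3.141, -0.0, 0.116]
wrist_force: [-0.4, -0.5, -1.8]
gripper_width: 0.0583
```

Request:
send_rows(
  series=[
    [[0, 0, 0.6, 0, 0, 0], [0, 0, 1, 0, 0, 0], [0, 0, 1, 0, 0, 0]],
  ],
)

```text
time: 17.3
tcp_pos: [0.4497, -0.1175, 0.1033]
ee_rot: [-3.141, -0.001, 0.116]
wrist_force: [0.1, -0.7, -2.0]
gripper_width: 0.0586
```

Request:
send_rows(
  series=[
    [[0, 0, 0.6, 0, 0, 0], [0, 0, 1.2, 0, 0, 0], [0, 0, 1.2, 0, 0, 0]],
  ],
)

```text
time: 17.6
tcp_pos: [0.4498, -0.1176, 0.1028]
ee_rot: [-3.141, -0.0, 0.116]
wrist_force: [-2.1, 0.8, 4.4]
gripper_width: 0.0584
```

Contact felt at the expected height; release and go up.

Request:
send_rows(
  series=[
    [[0, 0, -0.3, 0, 0, 0], [0, 0, -0.3, 0, 0, 0], [0, 0, -0.3, 0, 0, 0], [0, 0, -0.3, 0, 0, 0], [0, 0, -0.3, 0, 0, 0]],
  ],
  hand=1,
)

```text
time: 18.1
tcp_pos: [0.4498, -0.1176, 0.1031]
ee_rot: [-3.141, -0.0, 0.116]
wrist_force: [0.8, 0.2, -0.6]
gripper_width: 0.0856
```

Request:
send_rows(
  series=[
    [[0, 0, -10, 0, 0, 0], [0, 0, -40, 0, 0, 0], [0, 0, -80, 0, 0, 0], [0, 0, -80, 0, 0, 0]],
  ],
)

```text
time: 18.5
tcp_pos: [0.4533, -0.1183, 0.1886]
ee_rot: [3.136, -0.008, 0.116]
wrist_force: [1.0, 0.1, -0.3]
gripper_width: 0.0856
```

```bash
python3 -c "
from h import *
print(go([.60,.05,.20],Rt(.1)), arm.observe()['q'],tcp()[0])
"
```

```text
[ 165.21 -150.18  -10.73    0.29   -0.49    0.9 ] [ 1.0277 -0.0263 -0.8084  1.9243 -0.0181  1.2259  0.3411] [ 0.4533 -0.1183  0.1886]
```

Request:
send_rows(
  series=[
    [[165, -150, -10, 0, 0, 0], [165, -150, -10, 0, 0, 0], [165, -150, -10, 0, 0, 0], [165, -150, -10, 0, 0, 0], [165, -150, -10, 0, 0, 0]],
  ],
)

```text
time: 19.0
tcp_pos: [0.6016, 0.0541, 0.1997]
ee_rot: [3.14, -0.01, 0.119]
wrist_force: [0.1, 0.4, 0.4]
gripper_width: 0.0853
```

```bash
python3 -c "
from h import *
t=arm.read_camera('top'); s=arm.read_camera('side'); out=[]
# bright-green / mask excl belt: higher value
HSV['g']=((55,90,75),(88,255,255))
for c,im,bx in(('top',t,(270,255,360,315)),('side',s,(325,150,380,225))):
    r,b,(m,cn)=pad(c,'g',.12,bx,im); print(c,r,b.tolist())
    P=[[.4514+dx,-.1179+dy,z] for z in(.12,) for dx,dy in ((0,0),)]
    im=im.copy()
    out.append(im)
a=cv2.resize(out[0][250:320,270:365,::-1],(400,295),interpolation=2); b=cv2.resize(out[1][140:240,315:395,::-1],(400,500),interpolation=2)
o=np.zeros((500,800,3),np.uint8); o[:295,:400]=a; o[:,400:]=b; cv2.imwrite('pics/p7.png',o)
print(go(TOP+.03*N,Rs(0)),go(TOP+.03*N,Rs(-20)), arm.observe()['q'])
"
```

```text
top ((453.2216796875, -123.475830078125), (62.299522399902344, 94.31924438476562), 6.815273284912109) [[416.6956481933594, -80.345947265625], [427.8883972167969, -173.99871826171875], [489.7477111816406, -166.605712890625], [478.5549621582031, -72.95294189453125]]
side ((448.6086730957031, -117.61404418945312), (61.86033248901367, 115.4644775390625), 5.164928436279297) [[412.60687255859375, -62.90064239501953], [423.0013427734375, -177.89630126953125], [484.6104736328125, -172.32745361328125], [474.21600341796875, -57.331787109375]]
[  31.15 -174.92   58.64    1.57   29.42   -5.59] [  31.15 -174.92   58.64   -3.59   29.48  -25.14] [ 0.6196  0.3696 -0.9379  1.5994  0.3079  1.3189 -0.239 ]
```

View pics/p7.png

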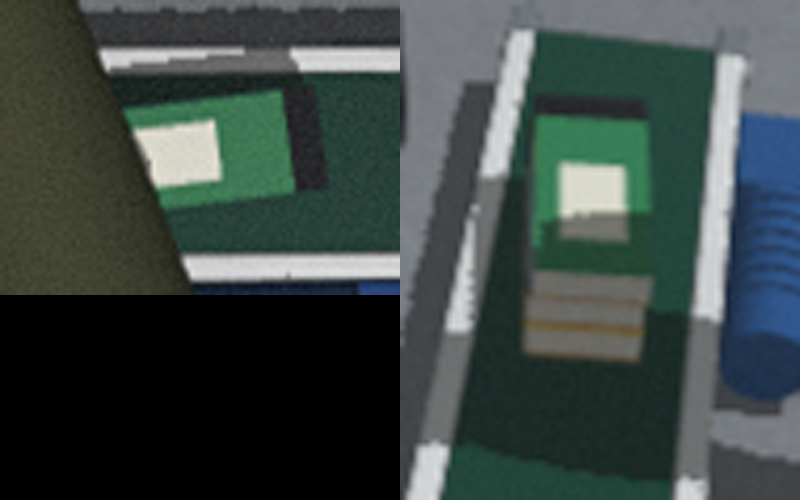

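Request:
send_rows(
  series=[
    [[21, -173, 30, -3.6, 29.5, -25], [21, -173, 41, -3.6, 29.5, -25], [21, -173, 41, -3.6, 29.5, -25], [21, -173, 41, -3.6, 29.5, -25], [21, -173, 41, -3.6, 29.5, -25]],
  ],
  hand=1,
)

```text
time: 19.6
tcp_pos: [0.5975, 0.2341, 0.157]
ee_rot: [2.945, -0.49, 0.63]
wrist_force: [-0.1, 0.3, 0.9]
gripper_width: 0.0853
```

Request:
send_rows(
  series=[
    [[0, 0, 0, 0, 0, 0], [0, 0, 0, 0, 0, 0]],
  ],
)

```text
time: 19.8
tcp_pos: [0.5974, 0.2326, 0.1571]
ee_rot: [2.943, -0.489, 0.628]
wrist_force: [0.7, -0.4, 0.6]
gripper_width: 0.0852
```

```bash
python3 -c "
from h import *
print(go(TOP+.03*N,Rs(-20)), arm.observe()['q'],tcp()[0])
"
```

```text
[ 2.22  4.53 20.72 -0.04 -0.06  0.41] [ 0.5768  0.1173 -1.0967  2.0165  0.4281  0.599  -0.2096] [0.5974 0.2326 0.1571]
```

Request:
send_rows(
  series=[
    [[2.2, 4.5, 10, 0, 0, 0.4], [2.2, 4.5, 21, 0, 0, 0.4], [2.2, 4.5, 30, 0, 0, 0.4], [2.2, 4.5, 40, 0, 0, 0.4], [2.2, 4.5, 40, 0, 0, 0.4]],
  ],
)

```text
time: 20.3
tcp_pos: [0.6221, 0.2327, 0.1236]
ee_rot: [2.949, -0.489, 0.615]
wrist_force: [-0.5, 0.1, 0.6]
gripper_width: 0.0852
```

```bash
python3 -c "
from h import *
print(go(TOP-.021*N,Rs(-20)), arm.observe()['q'],tcp()[0])
"
```

```text
[ 0.26 -1.93 30.63 -0.03  0.07 -0.23] [ 0.4615  0.2402 -1.0015  1.9979  0.6265  0.5779 -0.3641] [0.6221 0.2327 0.1236]
```

Request:
send_rows(
  series=[
    [[0.3, -1.9, 10, 0, 0, 0], [0.3, -1.9, 20, 0, 0, 0], [0.3, -1.9, 27, 0, 0, 0], [0.3, -1.9, 31, 0, 0, 0], [0.3, -1.9, 31, 0, 0, 0]],
  ],
)

```text
time: 20.8
tcp_pos: [0.6367, 0.2375, 0.0964]
ee_rot: [2.95, -0.488, 0.614]
wrist_force: [-0.1, -0.5, -0.3]
gripper_width: 0.085
```

```bash
python3 -c "
from h import *
save('side','s8',(190,190,330,320),4)
print(go(TOP-.021*N,Rs(-20)), arm.observe()['q'],tcp()[0],arm.observe()['wrist_force'])
"
```

```text
[-0.23 -0.24 -0.3  -0.02  0.08 -0.26] [ 0.3759  0.3131 -0.928   1.9856  0.7462  0.5578 -0.4606] [0.6367 0.2378 0.0967] [ 0.2491 -0.6336  0.4827]
```

View pics/s8.png

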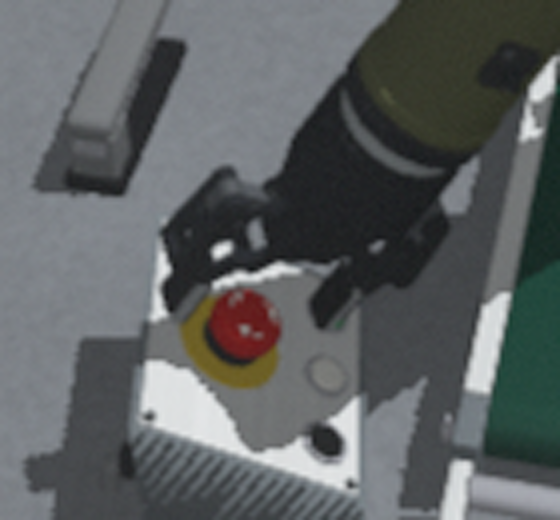

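```bash
python3 -c "
from h import *
t,T=tcp(); f=lambda p:(proj('side',p)[0]-[190,190])*4
print('TOPin',f(TOP-.0062*N)); b=t-.013*T[:,2]
for sx in(-1,1):
  for sy in(-1,1): print(sx,sy,f(b+T[:,0]*.0425*sx+T[:,1]*.011*sy))
"
```

```text
TOPin [246.604  311.5891]
-1 -1 [315.732  333.5821]
-1 1 [304.6724 300.2518]
1 -1 [180.0319 327.4078]
1 1 [170.2771 292.4873]
```

Request:
send_rows(
  series=[
    [[0, 0, 0, 0, 0, 0], [0, 0, 0, 0, 0, 0], [0, 0, 0, 0, 0, 0], [0, 0, 0, 0, 0, 0], [0, 0, 0, 0, 0, 0]],
  ],
  hand=0.2,
)

```text
time: 21.35
tcp_pos: [0.6351, 0.2364, 0.0961]
ee_rot: [2.948, -0.484, 0.614]
wrist_force: [-10.9, -5.3, 9.1]
gripper_width: 0.0379
```

Request:
send_rows(
  series=[
    [[0, 0, -0.3, 0, 0, 8], [0, 0, -1, 0, 0, 16], [0, 0, -1.5, 0, 0, 24], [0, 0, -2.3, 0, 0, 32], [0, 0, -3, 0, 0, 36]],
  ],
)

```text
time: 21.85
tcp_pos: [0.6327, 0.2356, 0.0983]
ee_rot: [-2.987, -0.496, -0.105]
wrist_force: [-3.0, -1.4, 0.3]
gripper_width: 0.0378
```

```bash
python3 -c "
from h import *
s=arm.observe();T=tcp()[1]
print(s['wrist_force'],T.T@np.array(s['torque']),T.T@np.array(s['wrist_force']),s['q'],go(TOP-.021*N,Rs(-20)),s['gripper_width'])
"
```

```text
[-3.029  -1.3674  0.3492] [-0.3965 -0.6892 -0.1267] [-2.3574  1.4001 -1.9103] [ 0.2838  0.2688 -0.8179  1.9923  0.6561  0.5396 -1.0303] [  2.18  -2.07   3.26   0.27   0.38 -36.43] 0.037750456793585414
```

Request:
send_rows(
  series=[
    [[0, 0, -0.5, 0, 0, 4], [0, 0, -1.5, 0, 0, 7], [0, 0, -3, 0, 0, 7], [0, 0, -4, 0, 0, 7], [0, 0, -4.5, 0, 0, 7]],
  ],
)

```text
time: 22.35
tcp_pos: [0.6303, 0.2351, 0.1019]
ee_rot: [-2.924, -0.473, -0.24]
wrist_force: [4.6, 3.3, -6.5]
gripper_width: 0.038
```

```bash
python3 -c "
from h import *
s=arm.observe();T=tcp()[1]
print(T.T@np.array(s['torque']),T.T@np.array(s['wrist_force']),go(TOP-.021*N,Rs(-20)),s['gripper_width'])
"
```

```text
[-0.1068 -0.0453 -0.0895] [ 0.3112 -2.5743  8.1897] [  2.2   -2.48   7.57   0.28   0.37 -43.37] 0.03799421383562258
```

Request:
send_rows(
  series=[
    [[0, 0, 0, 0, 0, 0], [0, 0, 0, 0, 0, 0], [0, 0, 0, 0, 0, 0], [0, 0, 0, 0, 0, 0], [0, 0, 0, 0, 0, 0]],
  ],
  hand=1,
)

```text
time: 22.85
tcp_pos: [0.6305, 0.2351, 0.1021]
ee_rot: [-2.923, -0.473, -0.24]
wrist_force: [0.6, -0.4, -0.1]
gripper_width: 0.0852
```

Request:
send_rows(
  series=[
    [[0, 0, -10, 0, 0, 0], [0, 0, -40, 0, 0, 0], [0, 0, -80, 0, 0, 0], [0, 0, -120, 0, 0, 0], [0, 0, -120, 0, 0, 0]],
  ],
)

```text
time: 23.35
tcp_pos: [0.5737, 0.2245, 0.2132]
ee_rot: [-2.921, -0.484, -0.24]
wrist_force: [1.1, 0.6, 0.8]
gripper_width: 0.0855
```

```bash
python3 -c "
from h import *
T,S=arm.read_camera('top'),arm.read_camera('side')
im=S; h=cv2.cvtColor(im,cv2.COLOR_RGB2HSV); m=cv2.inRange(h,(0,130,40),(8,255,255))|cv2.inRange(h,(172,130,40),(180,255,255))
k=np.zeros_like(m); k[250:300,230:275]=1; m*=k
n_,l,st,ce=cv2.connectedComponentsWithStats(m); i=1+np.argmax(st[1:,4]); print(ce[i],st[i])
print(arm.observe()['wrist_force'],tcp()[0],arm.observe()['time'])
o=np.hstack([cv2.resize(T[180:320,140:365,::-1],(450,280)),cv2.resize(S[140:320,200:400,::-1],(311,280))])
cv2.imwrite('pics/p9.png',o)
"
```

```text
[251.8208 269.3468] [244 261  17  17 173]
[-0.2101 -1.0443 -0.09  ] [0.573  0.2222 0.208 ] 23.45
```

View pics/p9.png

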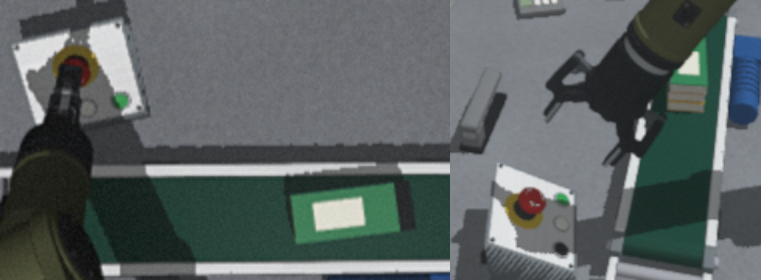

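Request:
send_rows(
  series=[
    [[0, 0, 0, 0, 0, 0], [0, 0, 0, 0, 0, 0], [0, 0, 0, 0, 0, 0], [0, 0, 0, 0, 0, 0], [0, 0, 0, 0, 0, 0]],
  ],
)

```text
time: 23.95
tcp_pos: [0.5728, 0.2223, 0.2073]
ee_rot: [-2.924, -0.476, -0.24]
wrist_force: [-0.9, -0.6, -0.3]
gripper_width: 0.0853
```

```bash
python3 -c "
from h import *
HSV['g']=((55,90,75),(88,255,255))
print(pad('top','g',.12,(270,255,360,315))[0])
print(arm.hand_in())
"
```

```text
((448.2103576660156, -106.11199951171875), (68.48210144042969, 130.7192840576172), 6.645175933837891)
the job is handed in; nothing more can be done
None
```

I carried out all three parts and handed the job in at about 24 s; the hand-in gives no verdict.

- **Stop pressed in:** I pushed it with the shut fingers, with a peak reading of about 38 N along its axis. After I let go, the head's image had shifted by about as much as 7 mm of travel should give.
- **Pads stacked:** I put the blue pad on the yellow one and the green pad on the blue one, lowering each until I felt light contact before opening the fingers.
    - **Offset:** Measured against the yellow pad's starting position, blue is about 2.3 mm off and green about 2.8 mm off (limit 6 mm).
    - **Angle:** They agree to within about 0.5° in the cleaner views. One partly shaded view of the green pad read about 2° off.
- **Stop released:** I turned the head clockwise about 43°, pulled it out along its axis while still gripping it, then let go. The head's image is back within half a pixel of its original "out" position. The final picture shows the pile square on the belt and the arm clear.

**Checks that disagreed or are missing:**
- The two cameras differed by about 4 mm throughout, so I averaged them and compared them with the pads held in the gripper.
- The last top-view fit of the green pad was too wide (68 mm instead of 60), probably because it picked up some of the green belt. Its centre is less reliable, although its angle (6.6°) matched the yellow pad's.
- I did not measure the yellow pad again after stacking. I also could not check directly that the head had turned back; I assumed its spring did that.
- Early on, joint 2 read -0.301 against a limit of -0.3 for one reading.

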